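Open the combination padlock on the stock case and hold it out

TASK

Unlock the brass combination padlock on the green stock case: turn its dial clockwise, click by click, until the white pointer rests in the notch at the red mark, then pull the shackle out to its stop. Lift the opened lock off the staple, carry it over to the blue hand-over mat and finish while still holding it in the gripper, dial upward, in the air above the middle of the mat (roughly 10 to 25 cm up), without putting it down. Leave all the other things on the table and on the case where they are.

Things in the scene. Friction and masses are not known exactly. Their poses are not given: they have to be found in the camera images.
- case: Fixed green steel stock case, 264 x 340 mm, 100 mm high. Origin: centre of its underside on the table; z up. A 3 mm steel hasp plate, 92 (x) by 84 (y) mm, lies on the middle of the lid and carries the padlock; low end lugs (9 to 12 mm high) and the staple stop it along x, nothing stands beside its y sides. A tape roll and a round tin (24, 30 mm high) lie on the lid, 128 mm to its left and right.
- staple_top (a point): Top of the staple fixed on the hasp plate, 29 mm above the plate: an upright arch of 6 mm round steel bar, 24 mm wide along the case's y, 36 mm from the case's middle along the case's +x and 3 mm before the lock's +x face. It arches over the shackle's short leg (y = +17 mm) and so holds the locked lock down.
- lock: Brass combination padlock, loose, about 0.45 kg in all, lying flat, dial up: a block 60 (x) by 50 (y) by 34 (z) mm. Origin: centre of its underside; z up; x points to the shackle and to the red mark beside the dial. Dial and bar stand 32 mm above the block. With the shackle out it lifts straight up; grip it across the 50 mm sides; centre of mass then about 15 mm from the origin towards +x.
- dial (a joint): Angle of the lock's dial, rad: 0 with the white pointer at the red mark (towards the lock's +x), growing anticlockwise seen from above; range -0.75 to 2.88. A spring clicks it into a notch every 30 degrees (0, 0.524, 1.047, ...). It starts 3 to 5 clicks from 0: turn it clockwise. It takes up to 0.06 N m and stays in its notch. The shackle is free only within about 0.1 rad of 0.
- dial_grip (a point): Centre of the top of the dial's black grip bar, on the dial's axis. Bar 36 mm long, 12 mm wide, 24 mm high, on a round disc of 42 mm diameter whose top lies 24 mm below this point and 8 mm above the block. This frame turns with the dial: x along the bar towards the white pointer end, z up. Grip the bar across its 12 mm width.
- shackle (a joint): How far the shackle is pulled out of the lock, m: 0 shut, 0.022 at its stop. It slides along the lock's +x against about 3 N of friction and stays where it is left; with the dial wrong it moves no more than about 2 mm. Fully out, the tip of its short leg has passed the staple.
- shackle_grip (a point): Midway between the two legs of the steel shackle, near its bow, 20 mm above the case's lid, moving with the shackle; shut, 64 mm from the lock's origin along its x. The shackle is a flat level U of 8 mm round steel, legs at y = -17 and +17 mm (42 mm over the outside), bow 22 mm beyond this point (outer edge). Grip it across both legs here, or across the bow.
- mat: Fixed flat blue square hand-over mat with a black rim, 160 x 160 mm, 3 mm thick, on the table. Origin: centre of its underside. Bystanders farther out on the table: a small blue shut padlock (not the one to open), two cartons, a mug and a bottle (up to 130 mm high).
- tape_roll: Bystander: brown roll of tape lying flat on the case's lid, 64 mm across, 24 mm high. Origin: centre of its underside.
- tin: Bystander: round aluminium tin on the case's lid, 59 mm across, 30 mm high. Origin: centre of its underside.
There are look-alikes about, which are no part of the job. What is meant by the lock is not orange or pink, and is the smaller of those in its own colour.

How it is judged:
By the outcome, as a careful person would: the job done as asked, in the order asked, and still so for the second after the job is handed in, while the arm keeps its last pose, push and grip.
It also fails if it takes over 72 s, if anything falls off the work surface, if the arm or the gripper's body presses on something with over 40 N, if the wrist force passes 120 N, or if a joint passes its speed limit or range.

ROBOT

A 6-joint arm with a two-finger parallel gripper is mounted at the origin on the work surface. World frame = base frame: x ahead of the robot, y to its left, z up, the work surface at z = 0. Lengths are in m, angles in rad, forces in N, time in s.
With the tool pointing down it reaches from about 0.4 to 0.825 m from the base axis. Payload 7 kg.
Tool frame: the origin (TCP) lies between the finger pads; the fingertips stand 8 mm ahead of it and the grasp point (between the pads) lies 11 mm behind it (arm.finger_overhang is the distance from the TCP to the fingertips, in m); z points along the fingers, y is the line along which they close (so a half turn about z gives the same grasp; the last joint's range is limited). The gripper opens to 88 mm and grips with 3 to 60 N. Pads are 19 mm wide; open, the fingers measure 130 mm over their backs; the gripper's body (78 mm by 193 mm) begins 47 mm behind the grasp point.
Start: joints at [-0.899, 0.359, 0.012, 0, -1.224, -0.288], TCP at [0.253, -0.626, 0.235] pointing down, gripper open.
Joint ranges: [-3.07, 3.07], [-1.43, 2.12], [-1.02, 1.25], [-3.03, 1.67], [-3.05, -0], [-3.03, 3.03]. Speed limits (rad/s): [2.39, 2.39, 3.01, 3.14, 3.14, 3.14].

INTERFACE

Orientations are given as [roll, pitch, yaw] about the fixed x, y, z axes, in that order (R = Rz(yaw) Ry(pitch) Rx(roll)).
In Python, from station import arm gives the robot as it stands.
- The arm moves only by the tool move_arm, never from a script. Its argument "rows" is text: rows parted by semicolons, each of 7 numbers parted by spaces: the turn, a rotation vector about the tool's x, y, z in degrees, then the shift along the tool's x, y, z in m, then the finger opening in m, from 0 to 0.0876. A call has 1 to 8 rows; each row shifts and turns the commanded pose from where the row before left it, along the tool's axes as they then stand; what a row does not reach is not made up. A row lasts 1/8 s, in which the tool goes at most 62.5 mm and 10.7 degrees, less where a joint would pass 70% of its speed; a pose out of reach is approached as far as the arm can. A call is refused whole if a number of a shift passes 0.0625 or a number of a turn 10.7, either way. A call with a gripper value outside its range is refused whole. The fingers move at their own pace and stop on an object; "squeeze" is the grip in N (left out, the last holds). Time passes only in rows, so rows that do not move let the fingers close. It gives the time, the measured TCP pose, the force, the opening and the grip force at its end, in the units of the state.
- arm.get_state(): the state, without advancing time (a new reading comes with each control period).
- arm.grab_frame(name): name is "scene" or "top" or "wrist"; returns (picture, depth): 384x512x3 uint8, blue, green, red; 384x512 float32, m along the optical axis (not along the pixel's ray), 0 where there is no reading.
- arm.camera_model(name): a dict with "mtx" (3x3 intrinsics, pixels), "camera_from_world" (4x4, takes a point from world to camera coordinates); the wrist camera has in their place "mount" (4x4, takes a point from camera to tool coordinates, whose origin is the TCP and whose axes are the flange's). Camera axes: x right, y down, z forward; pixel columns grow to the right and rows downward; lengths in m; the calibration is good to about 2 mm. A picture is of the moment at which its call begins: read the wrist's pose just before it. camera_model takes no time and is no camera call.
- arm.job_done(): hands the job in; it is judged then, once.
The state is a dict: "t": time; "q": joint angles; "qd": joint speeds; "joint_efforts": joint torques, N m; "eef_pos": TCP position; "ee_rot": TCP orientation; "force": force on the tool from outside, world axes, zero at the start; "moment": the same for the moment, N m; "width": finger opening in m; "gripper_force": force on a finger pad.
Only numpy, scipy, OpenCV 4.12 (cv2) and the standard library are available. Lean on these libraries where they do the work, as an engineer would, in place of code of your own. Each camera call takes 0.05 s, during which the arm holds its last target. There are 200 camera calls.

## Working session

There is one attempt and no reset: what is moved stays moved. The work goes in short steps, Python scripts to look and compute and a tool call to move; the robot and the scene stay as the last step left them, time stands still between calls to the robot, and variables do not carry over. Pictures are saved under pics/ and viewed, at most 10 in all, crops included, and the job is handed in when it is done.

Besides the shell and the picture viewer there is one more tool, called after "Request:" as name(argument=value, ...) on one line, values as JSON. move_arm: Moves the arm, as the interface text tells. Its arguments: {"type":"object","properties":{"rows":{"type":"string"},"squeeze":{"type":"number"}},"required":["rows"]}

```bash
ls; mkdir -p pics; python3 - <<'E'
from station import arm
import cv2,numpy as np
for n in("scene","top"):
    p,d=arm.grab_frame(n); cv2.imwrite(f"pics/{n}0.png",p); np.save(f"pics/{n}0.npy",d)
s=arm.get_state();print(s)
print(arm.camera_model("wrist")); print(arm.camera_model("top"))
E
```

```text
pics
{'t': 0.1, 'q': array([-8.98871419e-01,  3.59280956e-01,  1.11333213e-02, -3.39541861e-04,
       -1.22410865e+00, -2.88091216e-01]), 'qd': array([ 0.00085262, -0.00246796,  0.00310391,  0.00048761, -0.00104161,
        0.00044221]), 'joint_efforts': array([ 3.44274449e-04, -5.84161234e+01,  2.93752027e+01,  7.01552510e+00,
        1.02232632e-02, -5.21449192e-05]), 'eef_pos': array([ 0.25258138, -0.62548157,  0.23372551]), 'ee_rot': array([ 3.14010216e+00, -1.08793858e-04, -2.75787448e+00]), 'force': array([-0.34388759,  0.26683927, -0.55610991]), 'moment': array([-0.00081211, -0.00168757,  0.01084977]), 'gripper_force': 0.0, 'width': 0.08772450446829144}
{'mtx': array([[285.16433618,   0.        , 257.11509269],
       [  0.        , 285.16433618, 189.43504995],
       [  0.        ,   0.        ,   1.        ]]), 'mount': array([[ 1.38398523e-04, -9.64118208e-01, -2.65473277e-01,
         7.08341991e-02],
       [ 9.99999890e-01,  2.52395787e-04, -3.95297289e-04,
        -7.83842684e-06],
       [ 4.48117651e-04, -2.65473193e-01,  9.64118137e-01,
        -1.49988474e-01],
       [ 0.00000000e+00,  0.00000000e+00,  0.00000000e+00,
         1.00000000e+00]])}
{'mtx': array([[490.84185463,   0.        , 262.33553944],
       [  0.        , 490.84185463, 192.38423088],
       [  0.        ,   0.        ,   1.        ]]), 'camera_from_world': array([[ 0.011658  , -0.99983342,  0.01404342, -0.00710766],
       [-0.99140619, -0.01338756, -0.13013277,  0.44137159],
       [ 0.1302991 , -0.01240564, -0.99139712,  1.52053869],
       [ 0.        ,  0.        ,  0.        ,  1.        ]])}
```

View pics/top0.png

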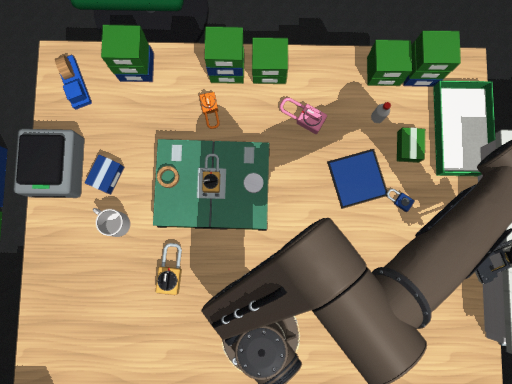

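View pics/scene0.png

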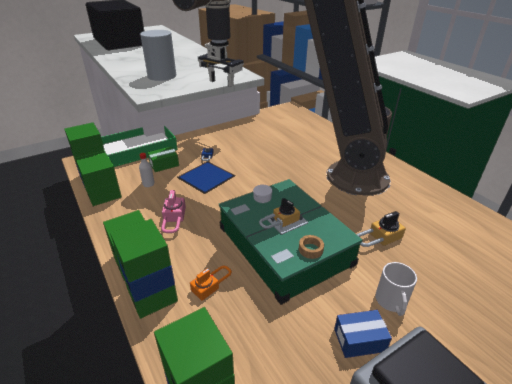

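The top view shows these candidates: brass lock on the case at (210,180), larger brass lock on the table at (168,275), orange lock (208,105), pink lock (303,113) and small blue lock (402,200). The target is the smaller brass one at (210,180), on the case with its shackle towards image-up. The mat is at (357,178).

```bash
cat > h.py <<'E'
import numpy as np,cv2
from station import arm
from scipy.spatial.transform import Rotation as R
def toolT(s):
    T=np.eye(4);T[:3,:3]=R.from_euler('xyz',s['ee_rot']).as_matrix();T[:3,3]=s['eef_pos'];return T
def cw(n,s=None):   # world from camera
    m=arm.camera_model(n)
    return m['mtx'],(toolT(s)@m['mount'] if n=='wrist' else np.linalg.inv(m['camera_from_world']))
def pts(n,d,s=None):
    K,T=cw(n,s);v,u=np.mgrid[:d.shape[0],:d.shape[1]]
    c=np.stack([(u-K[0,2])/K[0,0]*d,(v-K[1,2])/K[1,1]*d,d],-1)
    return c@T[:3,:3].T+T[:3,3]
def rayz(n,u,v,z,s=None):
    K,T=cw(n,s);r=T[:3,:3]@np.array([(u-K[0,2])/K[0,0],(v-K[1,2])/K[1,1],1]);o=T[:3,3]
    return o+r*(z-o[2])/r[2]
E
python3 - <<'E'
from h import *
p=cv2.imread("pics/top0.png");d=np.load("pics/top0.npy");P=pts("top",d)
cv2.imwrite("pics/crop1.png",cv2.resize(p[135:235,150:275],None,fx=6,fy=6,interpolation=cv2.INTER_CUBIC))
for u,v in[(210,180),(210,162),(254,182),(168,275),(357,178),(230,215)]:print((u,v),P[v,u].round(3))
b,g,r=[p[...,i].astype(int) for i in range(3)]
m=((b>g+30)&(b>r+40)).astype(np.uint8);m[:140]=0;m[215:]=0;m[:,:325]=0
n,l,st,c=cv2.connectedComponentsWithStats(m);i=1+st[1:,4].argmax();print("mat",st[i],c[i],rayz("top",*c[i],.003))
H=P[...,2];print("case top")
m=((H>.09)&(H<.108)&(g>r+15)).astype(np.uint8);m[:,:145]=0;m[:,280:]=0;m[:130]=0;m[240:]=0
n,l,st,_=cv2.connectedComponentsWithStats(m);i=1+st[1:,4].argmax()
q=P[l==i][:,:2];rc=cv2.minAreaRect(q.astype(np.float32));print(rc,np.median(H[l==i]))
E
```

```text
(210, 180) [0.457 0.151 0.167]
(210, 162) [0.523 0.159 0.098]
(254, 182) [0.459 0.025 0.128]
(168, 275) [0.183 0.276 0.084]
(357, 178) [ 0.497 -0.308 -0.003]
(230, 215) [0.362 0.095 0.102]
mat [ 330  151   56   55 2026] [357.38894373 178.06268509] [ 0.49564508 -0.30846849  0.003     ]
case top
((0.4571753144264221, 0.06794166564941406), (0.1669318675994873, 0.26456090807914734), 88.79582214355469) 0.09896806253611701
```

View pics/crop1.png

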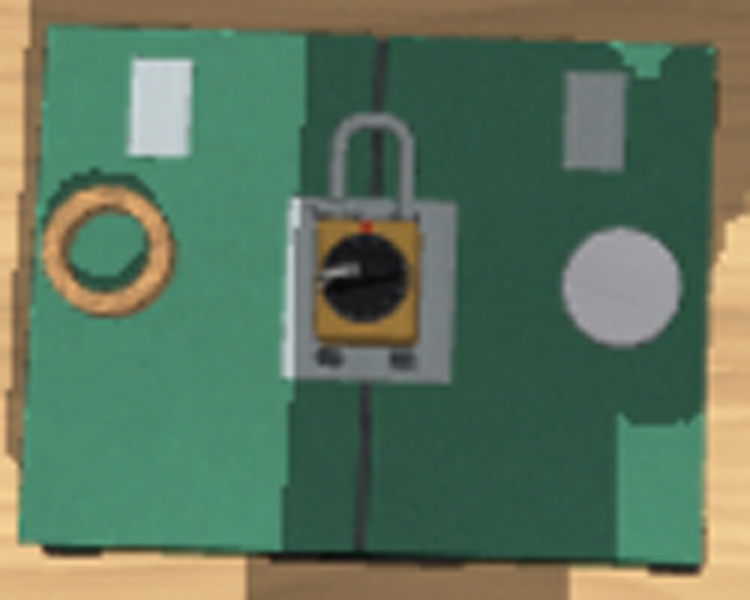

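The crop shows the brass lock with its red mark at the top (367,227). The white pointer is to the left (325,275) of the dial centre (363,280), so it reads about +90°, or 3 clicks. The shackle points up and the staple is at its left leg. Next I move over it with the closing axis across the bar (yaw ≈ -π/2).

```bash
cat >> h.py <<'E'
def plan(x,y,z,yawdeg,n,w):
    "rows from measured pose to a tool-down target, n rows"
    s=arm.get_state();T=toolT(s);R0=T[:3,:3];t=np.array([x,y,z])
    R1=R.from_euler('xyz',[np.pi,0,np.radians(yawdeg)]).as_matrix()
    rv=R.from_matrix(R0.T@R1).as_rotvec()/n
    out=[]
    for k in range(n):
        Rk=R0@R.from_rotvec(rv*k).as_matrix()
        out.append(' '.join(f'{a:.2f}' for a in np.degrees(rv))+' '+' '.join(f'{a:.4f}' for a in Rk.T@(t-T[:3,3])/n)+f' {w}')
    print('; '.join(out))
E
python3 -c "
from h import *
plan(.48,-.27,.28,-125,8,.087)"
```

```text
0.01 0.00 -4.13 -0.0430 0.0306 -0.0057 0.087; 0.01 0.00 -4.13 -0.0451 0.0274 -0.0058 0.087; 0.01 0.00 -4.13 -0.0469 0.0241 -0.0058 0.087; 0.01 0.00 -4.13 -0.0485 0.0206 -0.0058 0.087; 0.01 0.00 -4.13 -0.0499 0.0171 -0.0058 0.087; 0.01 0.00 -4.13 -0.0510 0.0135 -0.0058 0.087; 0.01 0.00 -4.13 -0.0518 0.0097 -0.0058 0.087; 0.01 0.00 -4.13 -0.0524 0.0060 -0.0058 0.087
```

Request:
move_arm(rows="0 0 -4.1 -0.043 0.031 -0.006 0.087; 0 0 -4.1 -0.045 0.027 -0.006 0.087; 0 0 -4.1 -0.047 0.024 -0.006 0.087; 0 0 -4.1 -0.048 0.021 -0.006 0.087; 0 0 -4.1 -0.050 0.017 -0.006 0.087; 0 0 -4.1 -0.051 0.013 -0.006 0.087; 0 0 -4.1 -0.052 0.010 -0.006 0.087; 0 0 -4.1 -0.052 0.006 -0.006 0.087")

```text
t: 1.1
eef_pos: [0.4807, -0.2694, 0.2826]
ee_rot: [3.141, 0.0, -2.183]
force: [0.8, -0.8, -0.7]
width: 0.0868
gripper_force: 0.0
```

```bash
python3 -c "
from h import *
plan(.455,.15,.275,-92,8,.087)"
```

```text
0.00 0.00 -4.13 -0.0411 0.0327 0.0010 0.087; 0.00 0.00 -4.13 -0.0433 0.0297 0.0010 0.087; 0.00 0.00 -4.13 -0.0453 0.0265 0.0010 0.087; 0.00 0.00 -4.13 -0.0471 0.0232 0.0010 0.087; 0.00 0.00 -4.13 -0.0487 0.0197 0.0010 0.087; 0.00 0.00 -4.13 -0.0500 0.0161 0.0010 0.087; 0.00 0.00 -4.13 -0.0510 0.0125 0.0010 0.087; 0.00 0.00 -4.13 -0.0518 0.0088 0.0010 0.087
```

Request:
move_arm(rows="0 0 -4.1 -0.041 0.033 0.001 0.087; 0 0 -4.1 -0.043 0.030 0.001 0.087; 0 0 -4.1 -0.045 0.026 0.001 0.087; 0 0 -4.1 -0.047 0.023 0.001 0.087; 0 0 -4.1 -0.049 0.020 0.001 0.087; 0 0 -4.1 -0.050 0.016 0.001 0.087; 0 0 -4.1 -0.051 0.012 0.001 0.087; 0 0 -4.1 -0.052 0.009 0.001 0.087")

```text
t: 2.1
eef_pos: [0.4558, 0.1498, 0.2745]
ee_rot: [3.142, 0.0, -1.61]
force: [0.5, -0.2, 0.8]
width: 0.0871
gripper_force: 0.0
```

```bash
python3 - <<'E'
from h import *
s=arm.get_state();p,d=arm.grab_frame("wrist");cv2.imwrite("pics/w1.png",p);np.savez("pics/w1.npz",p=p,d=d,pos=s['eef_pos'],rot=s['ee_rot'])
P=pts("wrist",d,s);H=P[...,2];dk=p.max(2)<90
near=np.hypot(P[...,0]-.455,P[...,1]-.15)<.06
m=near&(H>.16)&(H<.18)&(d>0)
print(s['eef_pos'],m.sum(),np.median(H[m]));q=P[m];print(cv2.minAreaRect(q[:,:2].astype(np.float32)),q.mean(0))
v,u=np.nonzero(m);print(u.min(),u.max(),v.min(),v.max())
m=near&(H>.125)&(H<.145);q=P[m];print("block",cv2.minAreaRect(q[:,:2].astype(np.float32)),np.median(q[:,2]))
cv2.imwrite("pics/w1c.png",cv2.resize(p[60:320,130:390],(780,600) if 0 else (598,598),interpolation=cv2.INTER_CUBIC))
E
```

```text
[0.45576662 0.14977493 0.27451237] 496 0.16864236252175643
((0.46037745475769043, 0.15288129448890686), (0.012085042893886566, 0.03566889464855194), 12.265902519226074) [0.46022313 0.15178905 0.16835679]
243 263 173 211
block ((0.4703136682510376, 0.15362191200256348), (0.08173023164272308, 0.053231798112392426), 4.008863925933838) 0.1368777962503274
```

View pics/w1c.png

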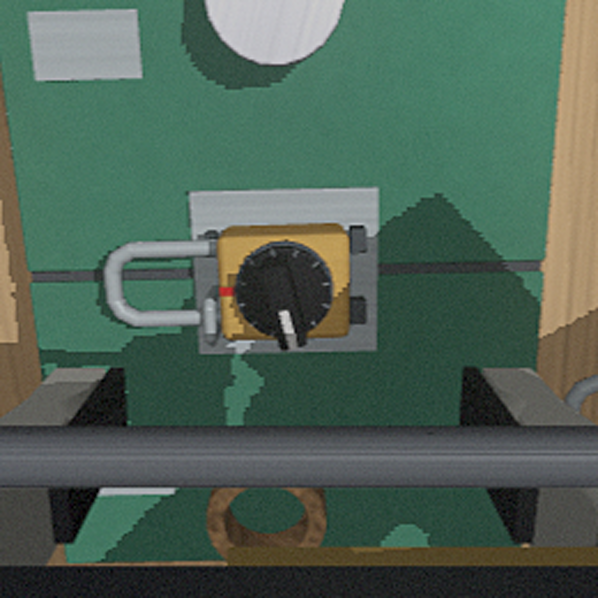

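The wrist view shows the red mark at (227,292) in the crop, the pointer end at (290,335), the staple at (210,318) and the shackle bow to the left. I'll get lock yaw and bar yaw more accurately.

```bash
python3 - <<'E'
from h import *
z=np.load("pics/w1.npz");p,d=z['p'],z['d'];s=dict(eef_pos=z['pos'],ee_rot=z['rot'])
P=pts("wrist",d,s);H=P[...,2];near=np.hypot(P[...,0]-.46,P[...,1]-.152)<.1
def pca(m):
    q=P[m][:,:2];c=q.mean(0);_,_,V=np.linalg.svd(q-c,full_matrices=False);return m.sum(),c.round(4),np.degrees(np.arctan2(V[0,1],V[0,0])).round(1)
print("bar",pca(near&(H>.165)&(H<.172)))
hsv=cv2.cvtColor(p,cv2.COLOR_BGR2HSV)
br=near&(hsv[...,0]>12)&(hsv[...,0]<32)&(hsv[...,1]>110)&(H>.132)&(H<.142)
q=P[br];print("brass",br.sum(),cv2.minAreaRect(q[:,:2].astype(np.float32)))
red=near&((hsv[...,0]<8)|(hsv[...,0]>172))&(hsv[...,1]>150)&(H>.13);print("red",red.sum(),P[red].mean(0))
for lo,hi in((.485,.53),):
  sh=near&(H>.114)&(H<.13)&(P[...,0]>.50)
  q=P[sh];print("shackle",cv2.minAreaRect(q[:,:2].astype(np.float32)),np.median(q[:,2]),q[:,:2].max(0),q[:,:2].min(0))
  for sg in(-1,1):
    m=sh&(sg*(P[...,1]-.155)>0)&(P[...,0]<.535); print("leg",pca(m))
st=near&(H>.126)&(H<.136)&(P[...,0]>.488)&(P[...,0]<.51)&(hsv[...,1]<80);print("staple",pca(st))
E
```

```text
bar (np.int64(472), array([0.4603, 0.1522]), np.float64(102.9))
brass 1076 ((0.4606778621673584, 0.1528100073337555), (0.049444977194070816, 0.058653734624385834), 88.83307647705078)
red 48 [0.47884589 0.14350789 0.24187163]
shackle ((0.5231878757476807, 0.15247559547424316), (0.041802778840065, 0.04591158404946327), 89.58512878417969) 0.12315345237462555 [0.54616887 0.17352237] [0.50011934 0.13165698]
leg (np.int64(243), array([0.5176, 0.1353]), np.float64(0.5))
leg (np.int64(228), array([0.5175, 0.1688]), np.float64(177.6))
staple (np.int64(109), array([0.4958, 0.1693]), np.float64(90.0))
```

```bash
python3 -c "
from h import *
plan(.4605,.1525,.157,-78,5,.05)"
```

```text
-0.01 0.01 -2.80 0.0003 -0.0009 0.0234 0.05; -0.01 0.01 -2.80 0.0004 -0.0009 0.0234 0.05; -0.01 0.01 -2.80 0.0004 -0.0008 0.0234 0.05; -0.01 0.01 -2.80 0.0004 -0.0008 0.0234 0.05; -0.01 0.01 -2.80 0.0005 -0.0008 0.0234 0.05
```

```bash
cat >> h.py <<'E'
def look():
    s=arm.get_state();p,d=arm.grab_frame("wrist");P=pts("wrist",d,s);print("tcp",s['eef_pos'].round(4),s['ee_rot'].round(3),"qd",np.abs(s['qd']).max().round(3))
    return s,p,d,P
def rect(q):
    c,(w,h),a=cv2.minAreaRect(q[:,:2].astype(np.float32))
    if w<h:w,h,a=h,w,a+90
    print(len(q),np.round(c,4),"long",round(w,4),"short",round(h,4),"long axis deg",round(a,1),"z",np.median(q[:,2]).round(4))
E
python3 -c "
from h import *
s,p,d,P=look();H=P[...,2];near=np.hypot(P[...,0]-.46,P[...,1]-.152)<.1
rect(P[near&(H>.165)&(H<.173)])
hsv=cv2.cvtColor(p,cv2.COLOR_BGR2HSV)
rect(P[near&(hsv[...,0]>12)&(hsv[...,0]<32)&(hsv[...,1]>110)&(H>.132)&(H<.142)])
rect(P[near&(H>.114)&(H<.13)&(P[...,0]>.50)])
plan(.4605,.1525,.157,-78,5,.05)"
```

```text
tcp [0.4561 0.1542 0.2742] [-3.141e+00  1.000e-03 -1.605e+00] qd 0.075
481 [0.4603 0.1529] long 0.0355 short 0.0119 long axis deg 102.2 z 0.1688
1072 [0.4604 0.1525] long 0.0597 short 0.049 long axis deg 179.3 z 0.1365
719 [0.5229 0.1523] long 0.0462 short 0.0417 long axis deg 178.8 z 0.1232
0.01 0.00 -2.82 -0.0002 -0.0009 0.0234 0.05; 0.01 0.00 -2.82 -0.0001 -0.0009 0.0234 0.05; 0.01 0.00 -2.82 -0.0001 -0.0009 0.0234 0.05; 0.01 0.00 -2.82 -0.0000 -0.0009 0.0234 0.05; 0.01 0.00 -2.82 0.0000 -0.0009 0.0234 0.05
```

Request:
move_arm(rows="0 0 -2.8 0 -0.001 0.018 0.05; 0 0 -2.8 0 -0.001 0.018 0.05; 0 0 -2.8 0 -0.001 0.018 0.05; 0 0 -2.8 0 -0.001 0.018 0.05; 0 0 -2.8 0 -0.001 0.018 0.05; 0 0 0 0 0 0 0.05; 0 0 0 0 0 0 0.05")

```text
t: 3.08
eef_pos: [0.4616, 0.1483, 0.1851]
ee_rot: [-3.141, -0.0, -1.37]
force: [-0.7, 0.7, 0.1]
width: 0.05
gripper_force: 0.0
```

```bash
python3 -c "
from h import *
plan(.4604,.1526,.157,-78,2,.05)"
```

```text
-0.01 -0.00 -0.24 -0.0022 0.0002 0.0141 0.05; -0.01 -0.00 -0.24 -0.0022 0.0002 0.0141 0.05
```

Request:
move_arm(rows="0 0 0 -0.0022 0.0002 0.014 0.05; 0 0 0 -0.0022 0.0002 0.014 0.05; 0 0 0 0 0 0 0.05; 0 0 0 0 0 0 0.05")

```text
t: 3.58
eef_pos: [0.4602, 0.1527, 0.1565]
ee_rot: [3.141, -0.0, -1.368]
force: [0.1, 0.7, -0.6]
width: 0.05
gripper_force: 0.0
```

Right on target. Closing on the bar.

Request:
move_arm(rows="0 0 0 0 0 0 0.008; 0 0 0 0 0 0 0.008; 0 0 0 0 0 0 0.008; 0 0 0 0 0 0 0.008; 0 0 0 0 0 0 0.008; 0 0 0 0 0 0 0.008", squeeze=20)

```text
t: 4.32
eef_pos: [0.4602, 0.1527, 0.1567]
ee_rot: [-3.141, -0.0, -1.368]
force: [0.5, 0.6, 0.4]
width: 0.0117
gripper_force: 20.0
```

```bash
python3 -c "
from h import *
s=arm.get_state();print(s['force'],s['moment'],s['width'],s['gripper_force'],s['q'][5])"
```

```text
[0.48475917 0.64718619 0.42504163] [-0.04172487 -0.13371445  0.05208686] 0.011651327103999723 19.98370260000229 -0.524866689590093
```

Request:
move_arm(rows="0 0 5 0 0 0 0.008; 0 0 5 0 0 0 0.008; 0 0 5 0 0 0 0.008; 0 0 5 0 0 0 0.008; 0 0 5 0 0 0 0.008; 0 0 5 0 0 0 0.008; 0 0 5 0 0 0 0.008; 0 0 5 0 0 0 0.008")

```text
t: 5.32
eef_pos: [0.46, 0.1528, 0.1566]
ee_rot: [3.141, 0.0, -2.07]
force: [-1.9, 1.1, 1.7]
width: 0.012
gripper_force: 20.0
```

```bash
python3 -c "
from h import *
s,p,d,P=look();print(s['moment'],s['force']);H=P[...,2];near=np.hypot(P[...,0]-.46,P[...,1]-.152)<.1
hsv=cv2.cvtColor(p,cv2.COLOR_BGR2HSV)
rect(P[near&(hsv[...,0]>12)&(hsv[...,0]<32)&(hsv[...,1]>110)&(H>.132)&(H<.142)])
cv2.imwrite('pics/w2.png',p)"
```

```text
tcp [0.46   0.1528 0.1566] [ 3.141  0.    -2.07 ] qd 0.692
[0.41405979 0.51137091 0.04728957] [-1.88342608  1.1044261   1.7226623 ]
1400 [0.4539 0.1335] long 0.0641 short 0.0262 long axis deg 151.4 z 0.1363
```

View pics/w2.png

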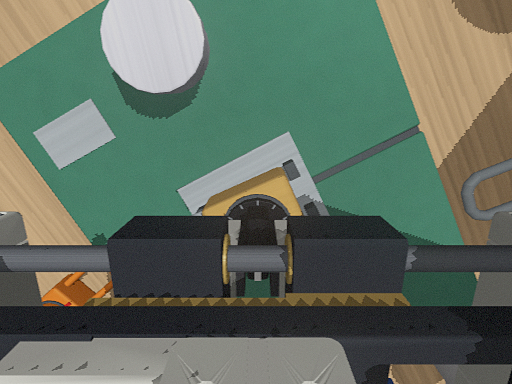

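The fingers hold the bar, and the block's edge (200,210)–(280,168) is still parallel to the plate, so I keep turning.

Request:
move_arm(rows="0 0 5 0 0 0 0.008; 0 0 5 0 0 0 0.008; 0 0 5 0 0 0 0.008; 0 0 5 0 0 0 0.008; 0 0 5 0 0 0 0.008; 0 0 5 0 0 0 0.008; 0 0 5 0 0 0 0.008; 0 0 5 0 0 0 0.008")

```text
t: 6.38
eef_pos: [0.46, 0.1531, 0.1566]
ee_rot: [3.141, 0.0, -2.766]
force: [-1.5, 2.5, 1.4]
width: 0.012
gripper_force: 20.0
```

Request:
move_arm(rows="0 0 5 0 0 0 0.008; 0 0 5 0 0 0 0.008; 0 0 5 0 0 0 0.008; 0 0 5 0 0 0 0.008; 0 0 2.5 0 0 0 0.008; 0 0 0 0 0 0 0.008; 0 0 0 0 0 0 0.008; 0 0 0 0 0 0 0.008")

```text
t: 7.38
eef_pos: [0.4601, 0.1528, 0.1566]
ee_rot: [3.141, 0.0, 3.127]
force: [-2.2, 2.1, 1.8]
width: 0.0117
gripper_force: 20.0
```

```bash
python3 -c "
from h import *
s,p,d,P=look();print(s['moment'],s['force'],s['q'][5])"
```

```text
tcp [0.4601 0.1528 0.1566] [3.141 0.    3.127] qd 0.004
[ 0.89925432  0.70766018 -0.00518425] [-2.17293304  2.0951807   1.8000724 ] -2.3129578572257823
```

Request:
move_arm(rows="0 0 0 0 0 0 0.04; 0 0 0 0 0 0 0.04; 0 0 0 0 0 0 0.04; 0 0 0 0 0 -0.03 0.06; 0 0 0 0 0 -0.03 0.06; 0 0 0 0 0 -0.03 0.06; 0 0 0 0 0 -0.03 0.06; 0 0 0 0 0 0 0.06")

```text
t: 8.43
eef_pos: [0.4611, 0.1531, 0.2789]
ee_rot: [3.139, 0.004, 3.126]
force: [-0.9, -0.4, -0.9]
width: 0.0598
gripper_force: 0.0
```

```bash
python3 -c "
from h import *
s,p,d,P=look();H=P[...,2];near=np.hypot(P[...,0]-.46,P[...,1]-.152)<.1
rect(P[near&(H>.165)&(H<.173)])
hsv=cv2.cvtColor(p,cv2.COLOR_BGR2HSV)
rect(P[near&(hsv[...,0]>12)&(hsv[...,0]<32)&(hsv[...,1]>110)&(H>.132)&(H<.142)])
rect(P[near&(H>.114)&(H<.13)&(P[...,0]>.50)])
cv2.imwrite('pics/w3.png',cv2.resize(p[60:300,130:390],None,fx=2.3,fy=2.3))"
```

```text
tcp [0.4611 0.1531 0.2789] [3.139 0.004 3.126] qd 0.056
458 [0.4607 0.1534] long 0.0357 short 0.0115 long axis deg 178.9 z 0.1688
1014 [0.4608 0.1532] long 0.0599 short 0.0484 long axis deg 178.0 z 0.1365
526 [0.5221 0.15  ] long 0.042 short 0.0412 long axis deg 85.6 z 0.1231
```

View pics/w3.png

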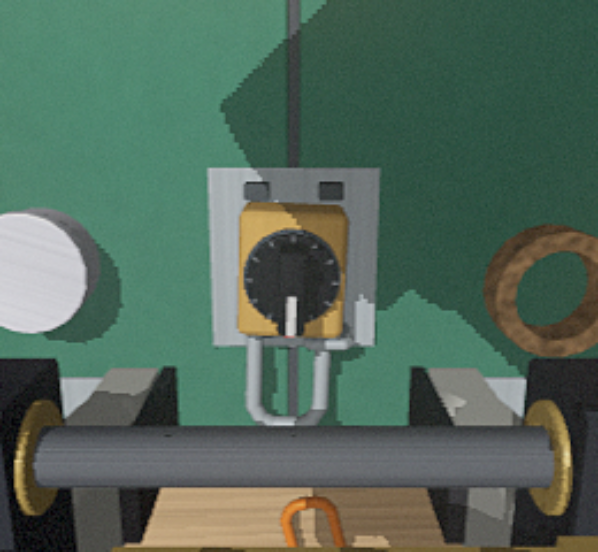

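The pointer (290,315) now lies on the red mark side and the bar is aligned with the block. On to the shackle: go above it, then descend.

Request:
move_arm(rows="0 0 0 -0.034 0 0 0.065; 0 0 0 -0.034 0 0 0.065; 0 0 0 0 0 0.035 0.065; 0 0 0 0 0 0.035 0.065; 0 0 0 0 0 0.035 0.065; 0 0 0 0 0 0.02 0.065; 0 0 0 0 0 0 0.065; 0 0 0 0 0 0 0.065")

```text
t: 9.48
eef_pos: [0.5283, 0.1516, 0.1519]
ee_rot: [-3.141, 0.0, 3.126]
force: [0.9, 0.5, -0.3]
width: 0.0651
gripper_force: 0.0
```

```bash
python3 -c "
from h import *
plan(.528,.152,.114,179,2,.065)"
```

```text
-0.01 0.01 0.05 0.0002 0.0002 0.0190 0.065; -0.01 0.01 0.05 0.0002 0.0002 0.0190 0.065
```

Request:
move_arm(rows="0 0 0 0 0 0.019 0.065; 0 0 0 0 0 0.019 0.065; 0 0 0 0 0 0 0.065; 0 0 0 0 0 0 0.036; 0 0 0 0 0 0 0.036; 0 0 0 0 0 0 0.036; 0 0 0 0 0 0 0.036; 0 0 0 0 0 0 0.036", squeeze=25)

```text
t: 10.48
eef_pos: [0.5286, 0.1517, 0.1141]
ee_rot: [3.141, 0.001, 3.126]
force: [1.2, -1.1, 3.2]
width: 0.0407
gripper_force: 25.0
```

Request:
move_arm(rows="0 0 0 -0.003 0 0 0.036; 0 0 0 -0.003 0 0 0.036; 0 0 0 -0.003 0 0 0.036; 0 0 0 -0.003 0 0 0.036; 0 0 0 -0.003 0 0 0.036; 0 0 0 -0.003 0 0 0.036; 0 0 0 -0.003 0 0 0.036; 0 0 0 0 0 0 0.036")

```text
t: 11.48
eef_pos: [0.5495, 0.1511, 0.1136]
ee_rot: [-3.141, 0.0, 3.126]
force: [-2.6, 0.2, 1.0]
width: 0.0409
gripper_force: 25.0
```

Request:
move_arm(rows="0 0 0 -0.001 0 0 0.036; 0 0 0 0 0 0 0.036; 0 0 0 -0.001 0 0 0.036; 0 0 0 0 0 0 0.036")

```text
t: 11.98
eef_pos: [0.551, 0.1511, 0.1135]
ee_rot: [-3.141, -0.0, 3.126]
force: [-2.7, 0.2, 1.1]
width: 0.0412
gripper_force: 25.0
```

Request:
move_arm(rows="0 0 0 -0.001 0 0 0.036; 0 0 0 0 0 0 0.036; 0 0 0 -0.001 0 0 0.036; 0 0 0 0 0 0 0.036; 0 0 0 0 0 0 0.036")

```text
t: 12.6
eef_pos: [0.553, 0.1511, 0.1136]
ee_rot: [-3.141, -0.0, 3.126]
force: [-4.3, -0.2, 1.4]
width: 0.0412
gripper_force: 25.0
```

```bash
python3 -c "
from h import *
s,p,d,P=look();H=P[...,2];near=np.hypot(P[...,0]-.46,P[...,1]-.152)<.1
rect(P[near&(H>.165)&(H<.173)])"
```

```text
tcp [0.553  0.1511 0.1136] [-3.141 -0.     3.126] qd 0.001
4577 [0.5157 0.1513] long 0.1296 short 0.1063 long axis deg 128.3 z 0.1692
```

Request:
move_arm(rows="0 0 0 -0.001 0 0 0.036; 0 0 0 0 0 0 0.036; 0 0 0 -0.001 0 0 0.036; 0 0 0 0 0 0 0.036; 0 0 0 0 0 0 0.036")

```text
t: 13.28
eef_pos: [0.5533, 0.151, 0.1131]
ee_rot: [-3.141, -0.003, 3.125]
force: [-10.6, 1.7, 3.5]
width: 0.0409
gripper_force: 25.0
```

Stop felt. Release, rise and look.

Request:
move_arm(rows="0 0 0 0.002 0 0 0.036; 0 0 0 0 0 0 0.065; 0 0 0 0 0 0 0.065; 0 0 0 0 0 -0.04 0.065; 0 0 0 0 0 -0.045 0.075; 0 0 0 0.03 0 -0.045 0.08; 0 0 0 0.03 0 -0.035 0.08; 0 0 0 0.03 0 0 0.08")

```text
t: 14.28
eef_pos: [0.4641, 0.1534, 0.2819]
ee_rot: [3.138, 0.006, 3.126]
force: [-1.3, 1.3, -0.7]
width: 0.0801
gripper_force: 0.0
```

```bash
python3 -c "
from h import *
s,p,d,P=look();H=P[...,2];near=np.hypot(P[...,0]-.46,P[...,1]-.152)<.1
rect(P[near&(H>.165)&(H<.173)])
hsv=cv2.cvtColor(p,cv2.COLOR_BGR2HSV)
rect(P[near&(hsv[...,0]>12)&(hsv[...,0]<32)&(hsv[...,1]>110)&(H>.132)&(H<.142)])
cv2.imwrite('pics/w4.png',cv2.resize(p[60:300,130:390],None,fx=2.3,fy=2.3))"
```

```text
tcp [0.4641 0.1534 0.2819] [3.138 0.006 3.126] qd 0.483
437 [0.4627 0.1535] long 0.0355 short 0.0107 long axis deg 178.9 z 0.1688
984 [0.4625 0.153 ] long 0.0585 short 0.0486 long axis deg 179.1 z 0.1365
```

View pics/w4.png

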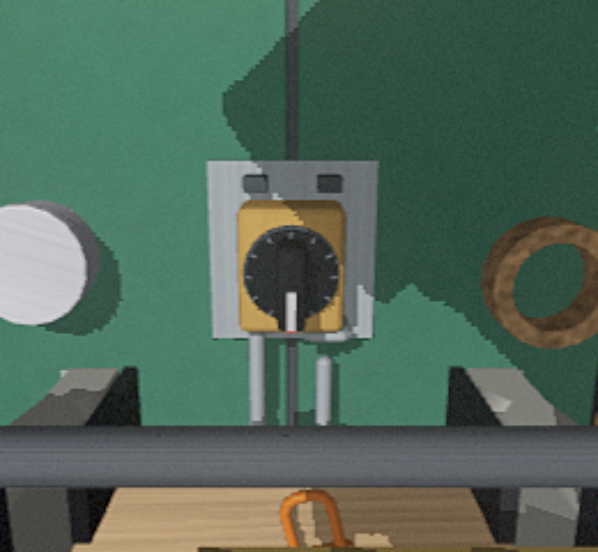

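The shackle is fully out: the short leg's tip (323,358) is past the staple (345,330), and the dial is still at the mark. Next I grip the block 11 mm towards +x, near its centre of mass.

Request:
move_arm(rows="0 0 0 -0.01 0 0 0.08; 0 0 0 0 0 0.04 0.08; 0 0 0 0 0 0.04 0.08; 0 0 0 0 0 0.02 0.08; 0 0 0 0 0 0 0.08; 0 0 0 0 0 0 0.08")

```text
t: 15.08
eef_pos: [0.4742, 0.1527, 0.1792]
ee_rot: [3.141, 0.001, 3.126]
force: [0.1, -1.1, 0.1]
width: 0.08
gripper_force: 0.0
```

```bash
python3 -c "
from h import *
plan(.4735,.1528,.116,179,3,.08)"
```

```text
0.00 0.02 0.03 0.0002 0.0000 0.0211 0.08; 0.00 0.02 0.03 0.0002 0.0000 0.0211 0.08; 0.00 0.02 0.03 0.0002 0.0000 0.0211 0.08
```

Request:
move_arm(rows="0 0 0 0 0 0.021 0.08; 0 0 0 0 0 0.021 0.08; 0 0 0 0 0 0.021 0.08; 0 0 0 0 0 0 0.08; 0 0 0 0 0 0 0.045; 0 0 0 0 0 0 0.045; 0 0 0 0 0 0 0.045; 0 0 0 0 0 0 0.045", squeeze=40)

```text
t: 16.08
eef_pos: [0.4733, 0.1527, 0.1161]
ee_rot: [3.141, 0.001, 3.126]
force: [-1.7, 0.1, 2.7]
width: 0.0496
gripper_force: 40.0
```

Request:
move_arm(rows="0 0 0 0 0 0 0.045; 0 0 0 0 0 0 0.045")

```text
t: 16.32
eef_pos: [0.4733, 0.1527, 0.1161]
ee_rot: [3.141, 0.001, 3.126]
force: [-1.8, 1.0, 6.6]
width: 0.05
gripper_force: 40.0
```

Gripped at 50 mm. A small back-off, then lift slowly.

Request:
move_arm(rows="0 0 0 0.001 0 0 0.045; 0 0 0 0 0 -0.005 0.045; 0 0 0 0 0 -0.008 0.045; 0 0 0 0 0 -0.012 0.045; 0 0 0 0 0 -0.02 0.045; 0 0 0 0 0 -0.03 0.045; 0 0 0 0 0 -0.03 0.045; 0 0 0 0 0 0 0.045")

```text
t: 17.32
eef_pos: [0.4732, 0.1532, 0.2233]
ee_rot: [3.139, 0.004, 3.126]
force: [0.1, 0.4, -4.7]
width: 0.0496
gripper_force: 40.0
```

```bash
python3 -c "
from h import *
s,p,d,P=look();print(s['moment'],s['force'],s['q'])
p,d=arm.grab_frame('scene');cv2.imwrite('pics/s2.png',p)
plan(.50,-.30,.27,179,12,.045)"
```

```text
tcp [0.4732 0.1532 0.2233] [3.139 0.004 3.126] qd 0.06
[ 0.03654583 -0.02786046  0.05754574] [ 0.14745603  0.39153472 -4.7243428 ] [ 7.09364520e-01  6.90009806e-02 -3.90835612e-01  4.51202351e-04
 -1.10584629e+00 -2.29598084e+00]
0.00 -0.00 0.01 -0.0030 -0.0376 -0.0042 0.045; 0.00 -0.00 0.01 -0.0030 -0.0376 -0.0042 0.045; 0.00 -0.00 0.01 -0.0030 -0.0376 -0.0042 0.045; 0.00 -0.00 0.01 -0.0030 -0.0376 -0.0042 0.045; 0.00 -0.00 0.01 -0.0030 -0.0376 -0.0042 0.045; 0.00 -0.00 0.01 -0.0030 -0.0376 -0.0042 0.045; 0.00 -0.00 0.01 -0.0030 -0.0376 -0.0042 0.045; 0.00 -0.00 0.01 -0.0030 -0.0376 -0.0042 0.045; 0.00 -0.00 0.01 -0.0030 -0.0376 -0.0042 0.045; 0.00 -0.00 0.01 -0.0030 -0.0376 -0.0042 0.045; 0.00 -0.00 0.01 -0.0030 -0.0376 -0.0042 0.045; 0.00 -0.00 0.01 -0.0030 -0.0376 -0.0042 0.045
```

View pics/s2.png

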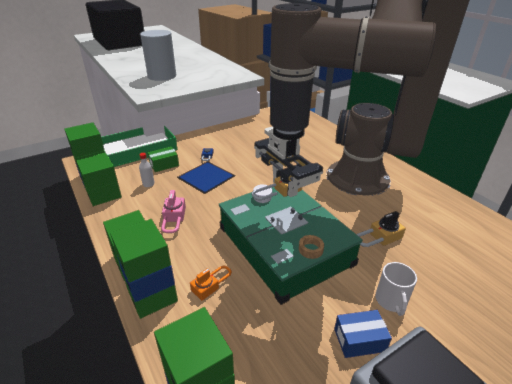

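The lock is off the staple and in the gripper at (280,185). The case, tin and tape are undisturbed. Carrying it to the mat.

Request:
move_arm(rows="0 0 0 -0.003 -0.025 0 0.045; 0 0 0 -0.003 -0.04 0 0.045; 0 0 0 -0.004 -0.04 0 0.045; 0 0 0 -0.004 -0.04 0 0.045; 0 0 0 -0.004 -0.04 0 0.045; 0 0 0 -0.003 -0.04 0 0.045; 0 0 0 -0.003 -0.04 0 0.045; 0 0 0 -0.003 -0.04 0 0.045")

```text
t: 18.42
eef_pos: [0.4932, -0.1541, 0.2189]
ee_rot: [3.141, -0.003, 3.126]
force: [0.5, 0.3, -4.7]
width: 0.0498
gripper_force: 40.0
```

Request:
move_arm(rows="0 0 0 -0.003 -0.04 0 0.045; 0 0 0 -0.003 -0.04 0 0.045; 0 0 0 -0.003 -0.04 0.005 0.045; 0 0 0 -0.003 -0.025 0.01 0.045; 0 0 0 0 -0.01 0.01 0.045; 0 0 0 0 0 0.01 0.045; 0 0 0 0 0 0 0.045; 0 0 0 0 0 0 0.045")

```text
t: 19.42
eef_pos: [0.5041, -0.3074, 0.1859]
ee_rot: [-3.141, 0.0, 3.127]
force: [0.4, -0.3, -4.6]
width: 0.05
gripper_force: 40.0
```

```bash
python3 -c "
from h import *
s,p,d,P=look();print(s['force'],s['width'])
cv2.imwrite('pics/w5.png',p)
t,d=arm.grab_frame('scene');cv2.imwrite('pics/s3.png',t)
plan(.507,-.3085,.19,179,1,.045)"
```

```text
tcp [ 0.5041 -0.3074  0.1859] [-3.141  0.     3.127] qd 0.006
[ 0.41217482 -0.32885729 -4.57979274] 0.05003463651865077
-0.02 0.07 0.15 -0.0028 -0.0009 -0.0037 0.045
```

View pics/s3.png

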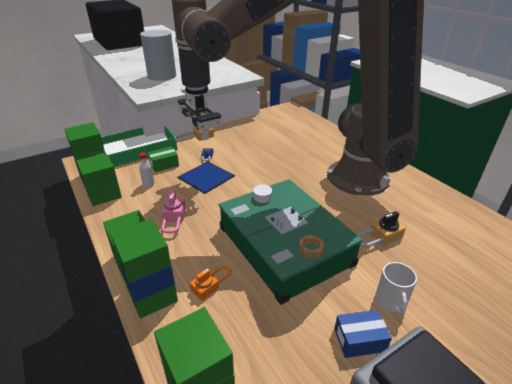

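The lock hangs level above the mat (gripper at (200,115), mat at (207,177)), about 17 cm up. Everything else is in place.

```bash
python3 -c "
from station import arm
print(arm.job_done())"
```

```text
the job is handed in; nothing more can be done
None
```

I unlocked the brass padlock, lifted it off the staple, and handed the job in at about 19.5 s with it still gripped, dial up, about 17 cm above the middle of the mat. I last checked the dial and shackle by camera just before the lift.

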